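# Click the shelf divider in beside the tray

### The job

Pen in the black tray on the glass shelf: with a fingertip or the outside of the closed fingers, push the steel divider along its rail towards the tray until it clicks into the last groove it can reach before the tray, and leave it seated there. Only push the divider, do not pinch it, do not shove the tray (the keys lie in it), and leave everything else where it is.

Things in the scene. Friction and masses are not known exactly. Their poses are not given: they have to be found in the camera images.
- shelf: Free-standing glass shelf on two steel side frames, a woven caddy hanging under it. Origin on the table under its middle; x from its front edge (robot side) to its back, y along its length to the robot's left, z up; turned at most 0.2 rad about z. Glass 220 mm (x) by 580 mm (y), 8 mm thick, top 176 mm above the table. Along its back runs the rail on two posts.
- rail_mid (a point): Middle of the rail, on its axis: a round steel bar, 16 mm diameter, along the shelf's y, 45 mm above the glass, 85 mm behind the shelf's middle. Twelve ring grooves, 12 mm wide, 2.7 mm deep, 40 mm apart, lie at 20, 60, 100, 140, 180 and 220 mm to either side of this point.
- divider (a joint): Position of the divider along the rail, m: shelf y of its middle plane, 0 at the rail's middle, positive to the robot's left. Starts between -0.05 and 0.07. A sprung roller clicks into the grooves: 2 N slides it between them; within 4 mm of a groove's middle the roller pulls it in (the push force dips); out of a groove takes 8 N, so firmly push it over nearer grooves. Seated: within 3 mm.
- divider_edge (a point): Upper front corner, on the middle plane, of the divider: a folded steel sheet 6 mm thick (two 3 mm leaves, one each side of the middle plane) standing across the shelf, from shelf x = -30 to +72 mm and from 4 to 64 mm above the glass; this point is at shelf x = -30 mm, 64 mm above the glass. It can only slide along the rail, not lift off or tilt.
- divider_collar (a point): Middle of the top of the divider's black collar, which rides on the rail at the back of the sheet: 30 mm long (15 mm either side of the middle plane), 30 mm wide (shelf x = 70 to 100 mm), from 30 to 64 mm above the glass; this point is at shelf x = 85 mm, 64 mm above the glass.
- tray: Shallow black ceramic tray with the keys in it, on the glass near the left or right end, in the divider's path. 90 mm (its x, across the shelf) by 110 mm (its y, along it), 20 mm high; origin at the centre of its underside; turned at most 0.06 rad from the shelf. In the right groove the divider stays 5 to 25 mm off it; in the next it would strike it.
- tin: Round twist-cap stainless steel pill tin, 64 mm diameter, 30 mm high, standing on the glass at the end of the shelf where the tray is not; origin at the centre of its underside. Bystander.
- keys: A pair of steel keys on a ring, lying in the tray; about 80 by 40 mm, 5 mm high; origin at the middle of its underside. Bystander.
- cover: Orange hard silicone key cover lying near the front edge of the glass, 36 by 55 mm, 11 mm high; origin at its underside. Bystander.
- peg: Wooden clothes peg lying near the front edge of the glass, 73 mm long, 16 mm wide, 10 mm high; origin at its underside. Bystander.
- balm: Lip balm stick standing near the front edge of the glass, 19 mm diameter, 66 mm high; origin at the centre of its foot. Bystander.
- shoe_brush: Wooden-handled brush lying on the table to the right of the shelf. Bystander.
Mind the look-alikes: they are no part of the job. What is shaped like the tray but brown or pink is not meant.

How it is judged:
By the outcome, as a careful person would: the job done as asked, in the order asked, and still so for the second after the job is handed in, with the robot touching nothing.
It also fails if it takes over 38 s, if anything falls off the work surface, if the arm or the gripper's body presses on something with over 40 N, if the wrist force passes 120 N, or if a joint passes its speed limit or range.

### The arm

A 6-joint arm with a two-finger parallel gripper is mounted at the origin on the work surface. World frame = base frame: x ahead of the robot, y to its left, z up, the work surface at z = 0. Lengths are in m, angles in rad, forces in N, time in s.
With the tool pointing down it reaches from about 0.35 to 0.975 m from the base axis. Payload 4.9 kg.
Tool frame: the origin (TCP) lies between the finger pads; the fingertips stand 19 mm ahead of it and the grasp point (between the pads) is the TCP; z points along the fingers, y is the line along which they close (so a half turn about z gives the same grasp; the last joint's range is limited). The gripper opens to 85 mm and grips with 20 to 120 N. Pads are 22 mm wide; open, the fingers measure 114 mm over their backs; the gripper's body (76 mm by 85 mm) begins 54 mm behind the grasp point. The pads swing forward as they close: fully open they stand 13 mm farther back than shut.
Start: joints at [-0.119, 0.053, 1.613, -0, 1.476, -0.119], TCP at [0.625, 0, 0.25] pointing down, gripper open.
Joint ranges: [-3.01, 3.01], [-1.01, 2.22], [0.06, 2.58], [-1.02, 4.17], [0.09, 2.62], [-3.14, 3.14]. Speed limits (rad/s): [2.57, 2.57, 3.14, 3.14, 3.14, 3.14].

### API

Orientations are given as a rotation vector (axis times angle).
In Python, from station import ctrl gives the robot as it stands. The module is installed in compiled form; this text tells all that it offers.
- The arm moves only by the tool servo_tool, never from a script. Its argument "increments" is a list that holds one entry, the list of rows, each a list of 5 numbers: the finger opening in cm, from 0 to 8.54, then the shift along the tool's x, y, z in cm, then the turn about the tool's z in degrees. A call has 1 to 5 rows; each row is the pose to reach, as a shift and turn from the pose commanded when the call began, along the tool's axes at that moment; what a row does not reach only later rows make up. A row lasts 1/10 s, in which the tool goes at most 50 mm and 8.59 degrees, less where a joint would pass 70% of its speed; a pose out of reach is approached as far as the arm can. A call with a gripper value outside its range is refused whole. The fingers move at their own pace and stop on an object; "newtons" is the grip in N (left out, the last holds). Time passes only in rows, so rows that repeat a pose let the fingers close. It gives the time, the measured TCP pose, the force, the opening and the grip force at its end, in the units of the state.
- ctrl.get_obs(): the state, without advancing time (a new reading comes with each control period).
- ctrl.get_image(name): name is "scene" or "side" or "wrist"; returns a dict with "img" (420x560x3 uint8, red, green, blue), "fx", "fy", "cx", "cy" (pixels), "rvec" (rotation vector, rad) and "tvec" (3), from world to camera coordinates, as OpenCV has them; the wrist camera has in their place "mount" (4x4, takes a point from camera to tool coordinates, whose origin is the TCP and whose axes are the flange's). Camera axes: x right, y down, z forward; pixel columns grow to the right and rows downward; lengths in m; the calibration is good to about 2 mm. A picture is of the moment at which its call begins: read the wrist's pose just before it. There is no depth.
- ctrl.finish_job(): hands the job in; it is judged then, once.
The state is a dict: "t": time; "q": joint angles; "dq": joint speeds; "effort": joint torques, N m; "tool_pos": TCP position; "tool_rot": TCP orientation; "contact_force": force on the tool from outside, world axes, zero at the start; "wrist_torque": the same for the moment, N m; "opening": finger opening in m; "grip_force": force on a finger pad.
Only numpy, scipy, OpenCV 4.12 (cv2) and the standard library are available. Lean on these libraries where they do the work, as an engineer would, in place of code of your own. Each camera call takes 0.05 s, during which the arm holds its last target. There are 200 camera calls.

## Working session

There is one attempt and no reset: what is moved stays moved. The work goes in short steps, Python scripts to look and compute and a tool call to move; the robot and the scene stay as the last step left them, time stands still between calls to the robot, and variables do not carry over. Pictures are saved under pics/ and viewed, at most 10 in all, crops included, and the job is handed in when it is done.

Besides the shell and the picture viewer there is one more tool, called after "Emit:" by a JSON object that holds its "op" and its "data", one argument or row to a line. servo_tool: Moves the arm, as the interface text tells. Its arguments: {"type":"object","properties":{"increments":{"type":"array"},"newtons":{"type":"number"}},"required":["increments"]}

```bash
mkdir -p pics; cat > h.py <<'E'
import numpy as np, cv2
from station import ctrl
def cam(n):
    o=ctrl.get_obs(); d=ctrl.get_image(n); K=np.array([[d['fx'],0,d['cx']],[0,d['fy'],d['cy']],[0,0,1.]])
    if 'mount' in d:
        T=np.eye(4);T[:3,:3]=cv2.Rodrigues(np.array(o['tool_rot'],float))[0];T[:3,3]=o['tool_pos'];C=T@np.array(d['mount']);W=np.linalg.inv(C)
        R,t=W[:3,:3],W[:3,3]
    else: R=cv2.Rodrigues(np.array(d['rvec'],float))[0];t=np.array(d['tvec'],float)
    return d['img'],K,R,t
def ray(c,px,z):
    _,K,R,t=c;o=-R.T@t;v=R.T@np.linalg.inv(K)@np.array([px[0],px[1],1.]);return o+v*(z-o[2])/v[2]
def proj(c,P):
    _,K,R,t=c;q=K@(R@np.array(P,float)+t);return q[:2]/q[2]
E
python3 - <<'E'
from h import *
import pickle
for n in('scene','side','wrist'):
    c=cam(n);pickle.dump(c,open(n+'.pkl','wb'));cv2.imwrite(f'pics/{n}0.png',c[0][...,::-1]);print(n,-c[2].T@c[3])
o=ctrl.get_obs();print(o['t'],o['tool_rot'],o['tool_pos'])
E
```

```text
scene [0.83219594 0.52641354 0.84781185]
side [ 0.03133315 -0.79338692  0.7998757 ]
wrist [0.62569858 0.06819618 0.37336579]
0.15 [-2.22050584e+00 -2.22050601e+00  1.63194585e-03] [6.24539930e-01 5.37967557e-05 2.49281705e-01]
```

View pics/scene0.png

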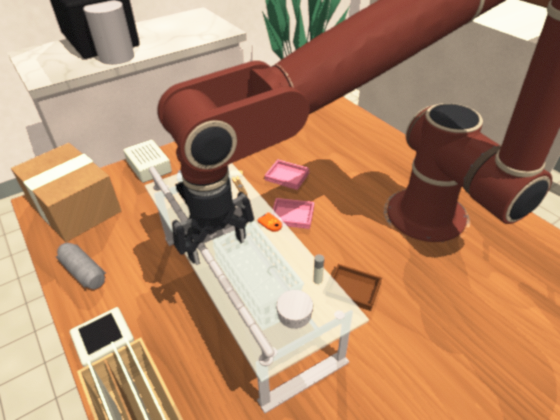

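View pics/side0.png

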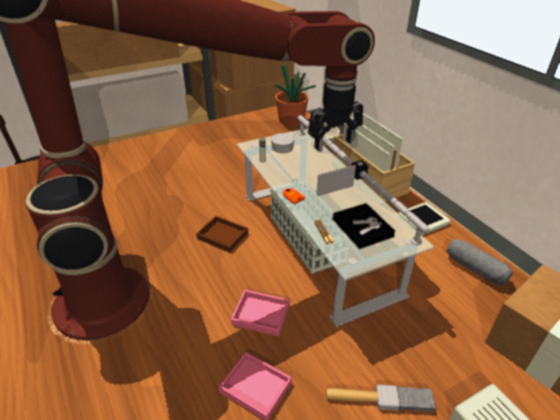

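The side view shows the black tray with the keys on the glass at about (363,225), near the shelf's right end. The divider sheet is at (337,180) and its collar at (360,168). The look-alikes are the brown tray (223,233) and two pink ones (261,312 and 256,385), all on the table, plus the black pad at (428,216), which is off the shelf. Only the tray at (363,225) is black, on the glass and holding keys. I'll confirm that in an enlarged crop.

```bash
python3 - <<'E'
import pickle,cv2
c=pickle.load(open('side.pkl','rb'));im=c[0][110:310,230:450,::-1]
cv2.imwrite('pics/side_crop.png',cv2.resize(im,None,fx=3,fy=3,interpolation=cv2.INTER_CUBIC)[:600])
E
```

```text
(no output)
```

View pics/side_crop.png

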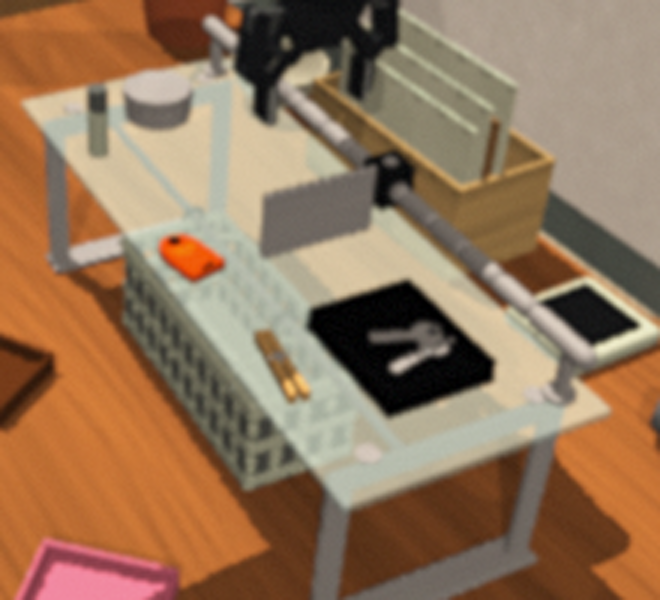

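View pics/wrist0.png

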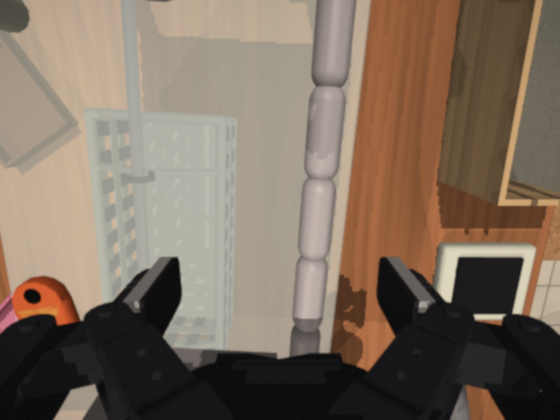

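The crop confirms it: black tray with keys, corners at about (310,315), (408,282), (492,362) and (390,412) in the crop. The divider sheet is clear of it to the left, with its top front corner at (262,195) and the collar top at about (388,158). The tray is at the right end (−y), so I push towards −y. The wrist view shows the rail with grooves at about v = 85, 178 and 258. Next I compute the positions.

```bash
python3 - <<'E'
from h import *
import pickle
from scipy.optimize import least_squares
c=pickle.load(open('side.pkl','rb'));w=pickle.load(open('wrist.pkl','rb'))
f=lambda u,v:(230+u/3,110+v/3)
# shelf: glass corners + rail end, side view ; rail line, wrist view
obs=[((-.11,.29,.176),f(22,103)),((-.11,-.29,.176),f(342,502)),((.11,-.29,.176),f(608,408))]
def S(p,P):
    cs,s=np.cos(p[2]),np.sin(p[2]);return np.array([p[0]+cs*P[0]-s*P[1],p[1]+s*P[0]+cs*P[1],P[2]])
r=least_squares(lambda p:np.concatenate([proj(c,S(p,P))-u for P,u in obs]),[.65,0,0])
p=r.x;print('shelf',p,'res',r.fun.round(1))
def loc(X):
    d=X[:2]-p[:2];cs,s=np.cos(p[2]),np.sin(p[2]);return np.array([cs*d[0]+s*d[1],-s*d[0]+cs*d[1]]).round(4)
print('grooves wrist',[loc(ray(w,q,.221)) for q in((328,85),(319,178),(312,258),(305,328))])
print('edge',loc(ray(c,f(262,195),.24)),'collar',loc(ray(c,f(388,158),.24)))
im=c[0];m=(im.max(2)<35).astype(np.uint8);m[:175]=0;m[260:]=0;m[:,:325]=0;m[:,400:]=0
k=max(cv2.findContours(m,0,2)[0],key=cv2.contourArea);q=cv2.approxPolyDP(k,3,True)[:,0];print(q.tolist(),((q-[230,110])*3).tolist())
for uv in((310,316),(408,282),(494,358)):print('tray top',loc(ray(c,f(*uv),.196)))
for uv in((310,325),(390,413),(492,380)):print('tray bottom',loc(ray(c,f(*uv),.176)))
E
```

```text
shelf [ 0.55285123 -0.05416909 -0.06049013] res [-0.6 -1.8 -0.3  0.8  0.8 -0.2]
grooves wrist [array([0.0858, 0.1398]), array([0.0856, 0.0986]), array([0.0859, 0.0578]), array([0.0857, 0.017 ])]
edge [-0.0323 -0.037 ] collar [ 0.086  -0.0316]
[[365, 204], [335, 213], [333, 218], [359, 247], [393, 233]] [[405, 282], [315, 309], [309, 324], [387, 411], [489, 369]]
tray top [-0.0434 -0.135 ]
tray top [ 0.0455 -0.1302]
tray top [ 0.0507 -0.2303]
tray bottom [-0.0346 -0.1234]
tray bottom [-0.0336 -0.2305]
tray bottom [ 0.052  -0.2317]
```

The tray's near edge is at shelf y ≈ −0.125 to −0.13. The −0.100 groove leaves about 20 mm of clearance, and −0.140 would strike the tray, so the target is −0.100. The divider is now at about −0.034. I'll close the fingers, lift, move to the divider's left side and descend.

Emit:
{"op": "servo_tool", "data": {
  "increments": [
    [[0,0,0,-3,0],[0,-2,-2,-3,2],[0,-4,-3.6,-3,3.5],[0,-5.1,-3.6,-3,3.5],[0,-5.1,-3.6,-3,3.5]]
  ],
  "newtons": 40
}}

```text
t: 0.65
tool_pos: [0.589, -0.0521, 0.28]
tool_rot: [-2.29, -2.151, 0.0]
contact_force: [-0.7, -0.1, -0.2]
opening: 0.0121
grip_force: 0.0
```

Emit:
{"op": "servo_tool", "data": {
  "increments": [
    [[0,0,0,0,0],[0,0,0,0,0],[0,0,0,0,0],[0,0,0,2,0],[0,0,0,2,0]]
  ]
}}

```text
t: 1.15
tool_pos: [0.5879, -0.0502, 0.2574]
tool_rot: [-2.284, -2.151, 0.004]
contact_force: [-1.1, 0.3, -1.0]
opening: -0.0004
grip_force: 0.0
```

```bash
cat > look.py <<'E'
from h import *
import sys
p=[.55285,-.05417,-.06049]
def loc(X):
    d=np.array(X)[:2]-p[:2];cs,s=np.cos(p[2]),np.sin(p[2]);return np.array([cs*d[0]+s*d[1],-s*d[0]+cs*d[1]]).round(4)
if __name__=='__main__':
    o=ctrl.get_obs();print(o['t'],'tcp loc',loc(o['tool_pos']),o['tool_pos'][2],o['contact_force'],o['opening'])
    a=cam('side')[0][110:310,230:450,::-1];cv2.imwrite(sys.argv[1],cv2.resize(a,None,fx=3,fy=3,interpolation=2))
E
python3 look.py pics/s1.png
```

```text
1.15 tcp loc [0.0347 0.0061] 0.257368078748046 [-1.1426993   0.31847954 -1.00603277] -0.0003686199978615535
```

View pics/s1.png

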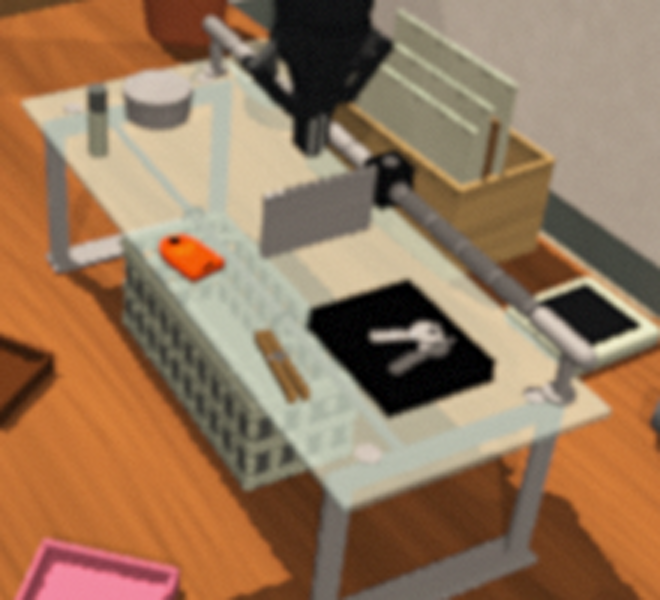

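The closed fingers, at about (310,140), are just left of the divider and in line with its sheet. Next I descend and approach.

Emit:
{"op": "servo_tool", "data": {
  "increments": [
    [[0,0,0,1.6,0],[0,0,0,3.2,0],[0,0,0,3.2,0],[0,-1,0,3.2,0],[0,-1.5,0,3.2,0]]
  ]
}}

```text
t: 1.7
tool_pos: [0.5883, -0.0669, 0.2288]
tool_rot: [2.288, 2.152, 0.0]
contact_force: [0.3, 0.8, -0.1]
opening: -0.0002
grip_force: 0.0
```

Emit:
{"op": "servo_tool", "data": {
  "increments": [
    [[0,-0.3,0,0,0],[0,-0.6,0,0,0],[0,-0.9,0,0,0],[0,-1.2,0,0,0],[0,-1.5,0,0,0]]
  ]
}}

```text
t: 2.2
tool_pos: [0.5873, -0.0804, 0.2285]
tool_rot: [-2.287, -2.152, -0.003]
contact_force: [0.7, 4.2, 0.5]
opening: -0.0001
grip_force: 1.9
```

Emit:
{"op": "servo_tool", "data": {
  "increments": [
    [[0,-0.2,0,0,0],[0,-0.4,0,0,0],[0,-0.6,0,0,0],[0,-0.8,0,0,0],[0,-1,0,0,0]]
  ]
}}

```text
t: 2.7
tool_pos: [0.5867, -0.091, 0.2286]
tool_rot: [2.288, 2.153, 0.001]
contact_force: [0.2, 3.7, 2.9]
opening: -0.0002
grip_force: 1.8
```

```bash
python3 look.py pics/s2.png
```

```text
2.7 tcp loc [ 0.036  -0.0347] 0.22855790395208678 [0.1830304  3.73641321 2.85633657] -0.00015695167964175383
```

View pics/s2.png

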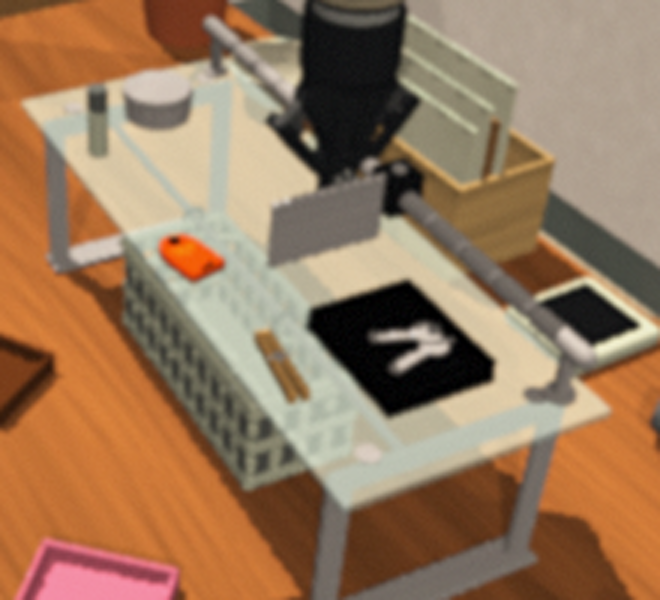

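The divider is in contact and sliding, with its top front corner now at (270,203) in the crop. I keep pushing over the −0.06 groove.

Emit:
{"op": "servo_tool", "data": {
  "increments": [
    [[0,-0.3,0,0,0],[0,-0.6,0,0,0],[0,-0.9,0,0,0],[0,-1.2,0,0,0],[0,-1.5,0,0,0]]
  ]
}}

```text
t: 3.25
tool_pos: [0.5855, -0.1046, 0.2279]
tool_rot: [-2.286, -2.15, -0.004]
contact_force: [0.5, 11.0, 2.0]
opening: -0.0
grip_force: 5.4
```

Emit:
{"op": "servo_tool", "data": {
  "increments": [
    [[0,-0.3,0,0,0],[0,-0.6,0,0,0],[0,-0.9,0,0,0],[0,-1.2,0,0,0],[0,-1.5,0,0,0]]
  ]
}}

```text
t: 3.75
tool_pos: [0.5845, -0.1211, 0.2279]
tool_rot: [-2.288, -2.152, 0.0]
contact_force: [0.4, 4.0, 0.3]
opening: -0.0004
grip_force: 1.9
```

```bash
python3 look.py pics/s3.png
```

```text
3.75 tcp loc [ 0.0356 -0.0649] 0.22790526323114485 [0.40091383 3.99210021 0.30370675] -0.00035615436836109967
```

View pics/s3.png

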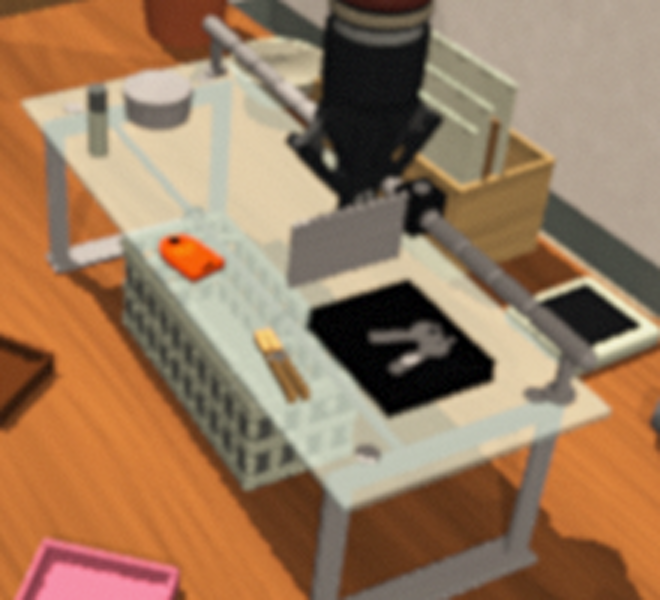

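The divider is past the −0.06 groove: the force peaked at 11 N and is back to 4 N. The corner is at (289,222) and the tray hasn't moved. Now small steps, watching the force.

Emit:
{"op": "servo_tool", "data": {
  "increments": [
    [[0,-0.3,0,0,0],[0,-0.6,0,0,0],[0,-0.9,0,0,0],[0,-1.2,0,0,0],[0,-1.2,0,0,0]]
  ]
}}

```text
t: 4.3
tool_pos: [0.5838, -0.1335, 0.228]
tool_rot: [2.289, 2.152, -0.001]
contact_force: [0.6, 1.4, -1.8]
opening: -0.0003
grip_force: 0.8
```

Emit:
{"op": "servo_tool", "data": {
  "increments": [
    [[0,-0.1,0,0,0],[0,-0.2,0,0,0],[0,-0.2,0,0,0]]
  ]
}}

```text
t: 4.6
tool_pos: [0.5837, -0.1349, 0.228]
tool_rot: [-2.288, -2.152, 0.001]
contact_force: [0.9, 3.2, -1.8]
opening: 0.0
grip_force: 1.3
```

Emit:
{"op": "servo_tool", "data": {
  "increments": [
    [[0,-0.1,0,0,0],[0,-0.2,0,0,0],[0,-0.2,0,0,0]]
  ]
}}

```text
t: 4.9
tool_pos: [0.5836, -0.1369, 0.2281]
tool_rot: [-2.288, -2.152, 0.001]
contact_force: [-0.9, 2.8, -1.6]
opening: -0.0
grip_force: 1.4
```

```bash
python3 look.py pics/s4.png; python3 - <<'E'
from h import *; from look import loc
c=cam('side')
for uv in((262,195),(270,203),(289,222)):print(loc(ray(c,(230+uv[0]/3,110+uv[1]/3),.24)))
E
```

```text
4.9 tcp loc [ 0.0357 -0.0808] 0.22813098879643567 [-0.88023802  2.80004056 -1.594827  ] -2.5835536575072964e-05
[-0.0323 -0.037 ]
[-0.0321 -0.0492]
[-0.0316 -0.0774]
```

View pics/s4.png

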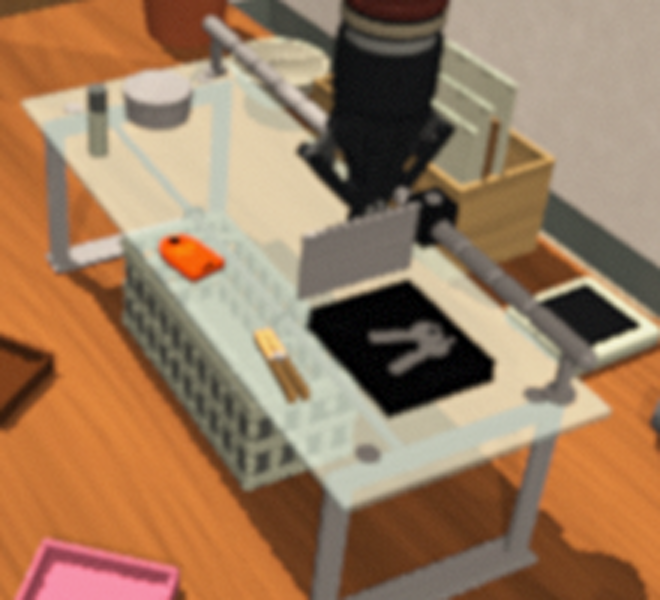

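The corner is at (301,235), so the divider is at about −0.094. It is just short of the groove's capture zone, so I go on in 1–2 mm steps.

Emit:
{"op": "servo_tool", "data": {
  "increments": [
    [[0,-0.1,0,0,0],[0,-0.1,0,0,0]]
  ]
}}

```text
t: 5.2
tool_pos: [0.5836, -0.138, 0.2283]
tool_rot: [-2.288, -2.152, 0.001]
contact_force: [0.0, 3.4, -1.6]
opening: -0.0003
grip_force: 1.3
```

Emit:
{"op": "servo_tool", "data": {
  "increments": [
    [[0,-0.1,0,0,0],[0,-0.1,0,0,0]]
  ]
}}

```text
t: 5.4
tool_pos: [0.5838, -0.1394, 0.2287]
tool_rot: [2.287, 2.151, -0.001]
contact_force: [-0.2, 1.4, -0.8]
opening: -0.0001
grip_force: 0.5
```

Emit:
{"op": "servo_tool", "data": {
  "increments": [
    [[0,-0.1,0,0,0],[0,-0.1,0,0,0]]
  ]
}}

```text
t: 5.6
tool_pos: [0.584, -0.1406, 0.2291]
tool_rot: [2.287, 2.151, 0.0]
contact_force: [-0.8, 0.1, 0.2]
opening: -0.0
grip_force: 0.0
```

The force dipped to zero, so the divider was pulled into the groove. I'll back off, lift clear and check.

Emit:
{"op": "servo_tool", "data": {
  "increments": [
    [[0,1,0,0,0],[0,2,0,0,0],[0,2.5,0,-3,0],[0,2.5,0,-6,0],[0,2.5,0,-7,0]]
  ]
}}

```text
t: 6.1
tool_pos: [0.5865, -0.1143, 0.3025]
tool_rot: [2.283, 2.15, 0.005]
contact_force: [-0.3, -0.1, 0.2]
opening: -0.0001
grip_force: 0.0
```

Emit:
{"op": "servo_tool", "data": {
  "increments": [
    [[0,4,-3,0,0],[0,8,-6,0,0],[0,10,-8,0,0],[0,10,-8,0,0]]
  ]
}}

```text
t: 6.5
tool_pos: [0.5096, -0.0075, 0.2978]
tool_rot: [-2.284, -2.156, -0.0]
contact_force: [0.1, -0.3, -0.1]
opening: 0.0
grip_force: 0.0
```

```bash
python3 look.py pics/s5.png; python3 - <<'E'
from h import *; 
c=cam('wrist');cv2.imwrite('pics/w5.png',c[0][...,::-1])
E
```

```text
6.5 tcp loc [-0.046   0.0439] 0.29780653238141946 [ 0.1466363  -0.31631889 -0.14736635] 2.7383739013612192e-05
```

View pics/s5.png

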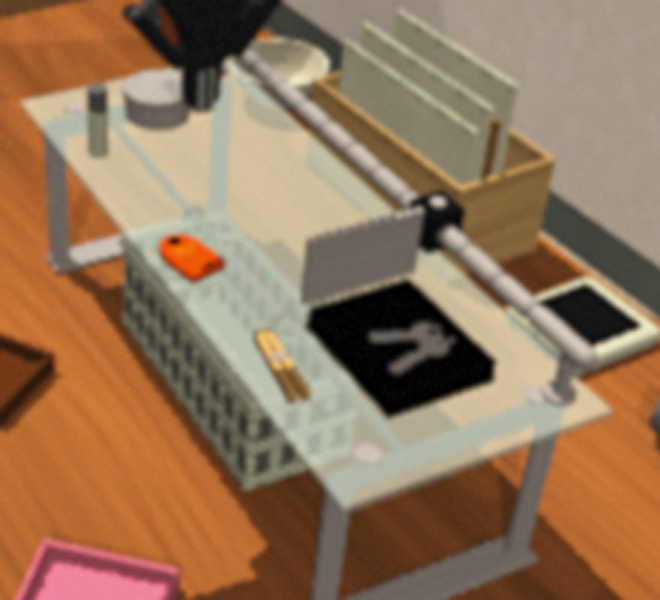

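The divider's corner is now at (303,240), with a gap to the tray. Tray, keys, peg, cover, balm and tin are unmoved. A last numeric check follows.

```bash
python3 - <<'E'
from h import *; from look import loc
c=cam('side')
a=c[0].astype(int)
for uv in((303,240),(303,243),(422,209)):print(loc(ray(c,(230+uv[0]/3,110+uv[1]/3),.24)))
o0=__import__('pickle').load(open('side.pkl','rb'))[0].astype(int)
# subpixel shift of sheet between s4-position picture and now
A=cv2.imread('pics/s4.png',0)[230:330,285:345].astype(np.float32);B=cv2.imread('pics/s5.png',0)
r=cv2.matchTemplate(B[220:345,275:360].astype(np.float32),A,5);print(cv2.minMaxLoc(r)[3],'minus (10,10) px in crop; s4->s5')
o=ctrl.get_obs();print(o['t'],o['contact_force'])
E
```

```text
[-0.0339 -0.1018]
[-0.0358 -0.1051]
[ 0.0691 -0.104 ]
(12, 11) minus (10,10) px in crop; s4->s5
6.65 [-0.28775616  0.40044892 -0.32540603]
```

One independent check with the scene camera: the collar's position relative to the visible grooves.

```bash
python3 - <<'E'
from h import *; from look import p
c=cam('scene');cs,s=np.cos(p[2]),np.sin(p[2])
W=lambda x,y,z:(p[0]+cs*x-s*y,p[1]+s*x+cs*y,z)
a=proj(c,W(.085,-.1,.24));u,v=(int(a[0])-60,int(a[1])-45);print(a,u,v)
cv2.imwrite('pics/f.png',cv2.resize(c[0][v:v+100,u:u+130,::-1],None,fx=6,fy=6,interpolation=2))
for n,P in dict(g20=W(.085,-.02,.229),g60=W(.085,-.06,.229),g140=W(.085,-.14,.229),colL=W(.085,-.085,.24),colR=W(.085,-.115,.24),edge=W(-.03,-.1,.24)).items():print(n,((proj(c,P)-[u,v])*6).round())
E
```

```text
[178.41637792 205.89639492] 118 160
g20 [458. 439.]
g60 [412. 367.]
g140 [327. 234.]
colL [379. 300.]
colR [347. 251.]
edge [664. 163.]
```

View pics/f.png

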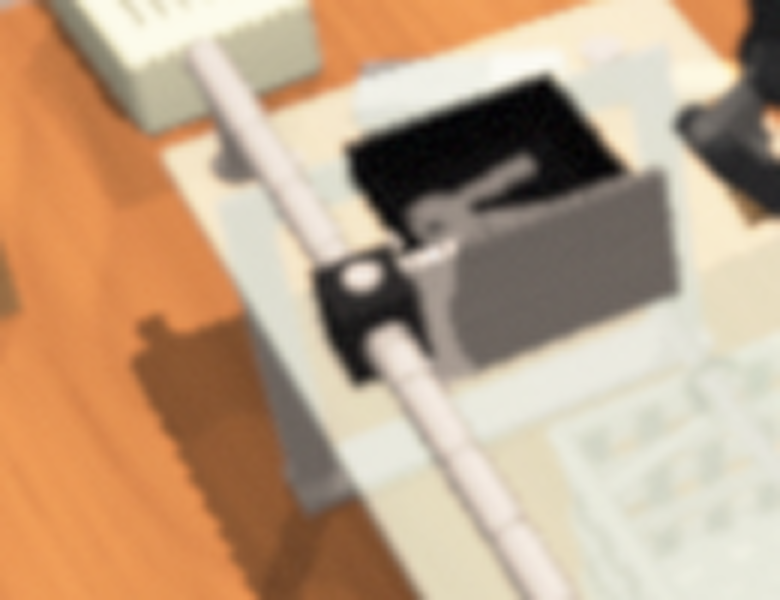

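The scene view shows the sheet corner at (663,170), against a predicted (664,163) for −0.100. The side view is about 2 mm off in the other direction. Together with the force dip, this puts the divider in the −0.100 groove, with a clear gap to the tray and the robot clear of everything.

```bash
python3 -c "
from station import ctrl;print(ctrl.finish_job())"
```

```text
the job is handed in; nothing more can be done
None
```

I pushed the divider over the −60 mm groove and into the −100 mm groove, the last before the black tray. The force dip and both camera views (within about 3 mm) agree; nothing else appeared to have moved, and I handed the job in.

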